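# Press and slide the part carrier under the hold-down spring

### The arm

A 6-joint arm with a two-finger parallel gripper is mounted at the origin on the work surface. World frame = base frame: x ahead of the robot, y to its left, z up, the work surface at z = 0. Lengths are in m, angles in rad, forces in N, time in s.
With the tool pointing down it reaches from about 0.275 to 0.775 m from the base axis. Payload 14.6 kg.
Tool frame: the origin (TCP) lies between the finger pads; the fingertips stand 11 mm ahead of it and the grasp point (between the pads) lies 8 mm behind it; z points along the fingers, y is the direction in which the jaws open and shut (so a half turn about z gives the same grasp; the last joint's range is limited). The gripper opens to 85 mm and grips with 20 to 120 N. Pads are 22 mm wide; open, the fingers measure 114 mm over their backs; the gripper's body (76 mm by 85 mm) begins 54 mm behind the grasp point. The pads swing forward as they close: fully open they stand 13 mm farther back than shut.
Start: joints at [1.123, 0.263, -0.048, 1.259, 0, 1.415], TCP at [0.152, 0.503, 0.214] pointing down, gripper open.
Joint ranges: [-2.65, 2.65], [-0.89, 1.7], [-1.18, 1.37], [-2.13, 2.11], [-1.35, 1.29], [-3.14, 3.14]. Speed limits (rad/s): [1.89, 1.89, 2.57, 2.79, 3.14, 3.14].

### API

Orientations are given as a unit quaternion [w, x, y, z].
In Python, from rig import sensors, cams, ctrl gives the robot as it stands. The module is installed in compiled form; this text tells all that it offers.
- The arm moves only by the shell command python3 -m pendant 'ROWS'. ROWS is JSON, a list that holds one entry, the list of rows, each a list of 7 numbers: the turn, a rotation vector about the tool's x, y, z in rad, then the shift along the tool's x, y, z in m, then the finger opening in m, from 0 to 0.0854. A call has 1 to 5 rows; each row is the pose to reach, as a shift and turn from the pose commanded when the call began, along the tool's axes at that moment; what a row does not reach only later rows make up. A row lasts 1/12 s, in which the tool goes at most 41.7 mm and 7.16 degrees, less where a joint would pass 70% of its speed; a pose out of reach is approached as far as the arm can. A call with a gripper value outside its range is refused whole. The fingers move at their own pace and stop on an object; the grip force is fixed at half the most. Time passes only in rows, so rows that repeat a pose let the fingers close. It gives the time, the measured TCP pose, the force and the opening at its end, in the units of the state.
- sensors.state(): the state, without advancing time (a new reading comes with each control period).
- cams.get_image(name): name is "scene" or "side" or "wrist"; returns a dict with "frame" (480x640x3 uint8, blue, green, red), "fov_y" (degrees; the focal length in pixels is half the picture's height over the tangent of half this angle, whatever the lens; pixels are square), "cx", "cy" (the principal point, pixels), "xyz" and "rotation" of the camera in the world. Camera axes: x right, y down, z forward; pixel columns grow to the right and rows downward; lengths in m; the calibration is good to about 2 mm. The wrist camera is an equidistant fisheye: a pixel r from the principal point sees the ray r / f radians off the axis. A picture is of the moment at which its call begins. There is no depth.
- ctrl.hand_in(): hands the job in, once; it reports no verdict.
The state is a dict: "t": time; "qpos": joint angles; "qvel": joint speeds; "tau": joint torques, N m; "eef_pos": TCP position; "tool_rot": TCP orientation; "contact_force": force on the tool from outside, world axes, zero at the start; "ft_torque": the same for the moment, N m; "grip_width": finger opening in m.
Only numpy, scipy, OpenCV 4.12 (cv2) and the standard library are available. Lean on these libraries where they do the work, as an engineer would, in place of code of your own. Each camera call takes 0.05 s, during which the arm holds its last target. There are 200 camera calls.

### The job

Without ever lifting it, press the aluminium part carrier down hard with the fingertips so that its sprung bed sinks, and keep it pressed while you slide it along the channel, under the bridge bar and its leaf spring, until it is fully home against the end stop. Then let go and move clear, leaving the carrier held down there; do not disturb the things around the fixture.

Things in the scene. Friction and masses are not known exactly. Their poses are not given: they have to be found in the camera images.
- fixture: Dark-green checking fixture fixed to the bench, foot 300 x 116 mm. Origin at bench height (0) on the channel's centre line; x is the direction in which the carrier is slid (level), z up. The channel, 64 mm wide, runs along x between two side rails (tops 36 mm above the bench), open at its -x end, with a sprung bed as floor.
- bar (a point): Point under the middle of the fixed bridge bar that crosses the channel: at x = 57 mm of the fixture, 43 mm above the bench. The bar is 14 mm thick along x, its top 55 mm above the bench; its posts stand at y = +-44 to 56 mm.
- stop (a point): Middle of the end stop's top edge, on the face that the carrier meets: at x = 105 mm of the fixture, 48 mm above the bench. Behind it a dial gauge lies face up, reaching to x = 201 mm.
- carrier: Loose aluminium part carrier in the channel, a plate 150 (x) x 60 (y) x 20 (z) mm, about 0.4 kg, with a dark valve disc flush in its front (+x) half. Origin at the centre of its underside; x points to the bridge bar. Its top is 48 mm above the bench with the bed up, so its front strikes the bar; 38 mm with the bed fully down, passing with 5 mm to spare. Fully home: origin at x = 30 mm of the fixture.
- press_pad (a point): Middle of the flat rear top of the carrier (60 x 60 mm, carrier x = -75 to -15 mm), the place to press, at carrier x = -45 mm. In front of it a finger ridge stands across the carrier: x = -15 to -5 mm, 56 mm wide, 14 mm higher than the pad; pushing forward against it drives the carrier.
- bed (a joint): Sprung steel bed, the floor of the channel: metres that it has been pressed down from its upper rest; 0 = up, 0.010 = on its bottom stop. With the carrier on it, it starts to sink at about 6 N and is fully down at about 15 N. Let go when home, it rises about 5 mm until the bar stops the carrier.
- leaf (a joint): Spring-steel leaf, 40 mm wide and 38 mm long, hinged under the far edge of the bridge bar and sloping down towards the end stop, tip about 34 mm high: radians that it is pushed up from rest (0). It drags on the carrier's top with 2 to 6 N as the carrier passes beneath.
- socket: Bystander: steel wrench socket standing on end beside the fixture, 28 mm across, 40 mm high; origin under its centre.
- bolt: Bystander: dark bolt standing on its 34 mm head beside the fixture, 62 mm high; origin under its centre.
- block: Bystander: dark steel block, 50 x 40 x 35 mm, beside the fixture; origin under its centre.
- wrench: Bystander: wrench lying on the bench.
- screwdriver: Bystander: screwdriver lying on the bench.
- grease: Bystander: grey can, 66 mm across, 85 mm high; origin under its centre.
- flange: Bystander: dark flat ring, 100 mm across, 14 mm thick; origin under its centre.

How it is judged:
By the outcome, as a careful person would: the job done as asked, in the order asked, and still so for the second after the job is handed in, with the robot touching nothing.
It also fails if it takes over 32 s, if anything falls off the work surface, if the arm or the gripper's body presses on something with over 40 N, if the wrist force passes 120 N, or if a joint passes its speed limit or range.

## Working session

There is one attempt and no reset: what is moved stays moved. The work goes in short steps, Python scripts to look and compute and a shell command to move; the robot and the scene stay as the last step left them, time stands still between calls to the robot, and variables do not carry over. Pictures are saved under pics/ and viewed, about 8 in all and at most 12, crops included, and the job is handed in when it is done.

```bash
mkdir -p pics; python3 - <<'E'
from rig import sensors,cams
import cv2,pickle
s=sensors.state(); print({k:(s[k] if isinstance(s[k],float) else [round(float(v),4) for v in s[k]] if hasattr(s[k],'__len__') else s[k]) for k in s})
for n in("scene","side"):
    d=cams.get_image(n); pickle.dump(d,open(f'pics/{n}.pkl','wb')); cv2.imwrite(f'pics/{n}0.png',d['frame']); print(n,d['fov_y'],d['xyz'],d['cx'],d['cy'])
E
```

```text
{'t': 0.0, 'qpos': [1.1227, 0.2635, -0.0489, 1.2594, -0.0, 1.4155], 'qvel': [-0.0015, -0.0008, -0.0002, -0.0, -0.0003, -0.0003], 'tau': [-0.0017, -63.7617, 38.4569, 0.0137, -0.0005, 0.0], 'eef_pos': [0.1514, 0.5024, 0.2137], 'tool_rot': [-0.0002, 0.1459, 0.9893, -0.0005], 'contact_force': [-0.7862, -0.3224, 0.6126], 'ft_torque': [0.017, -0.0136, 0.057], 'grip_width': 0.08519906931120762}
scene 52.427741933791346 [ 1.40532824 -0.01726692  0.58232584] 323.03521582356103 238.0668325531455
side 50.748770959941496 [ 0.40413324 -0.77986676  0.7626949 ] 321.9590199265976 235.4410764457304
```

View pics/scene0.png

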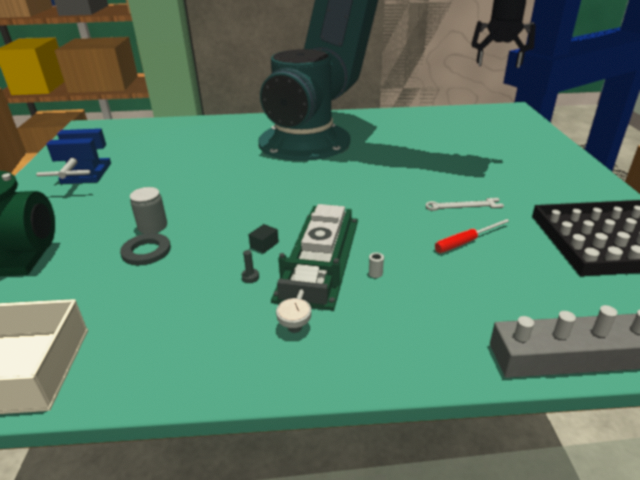

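View pics/side0.png

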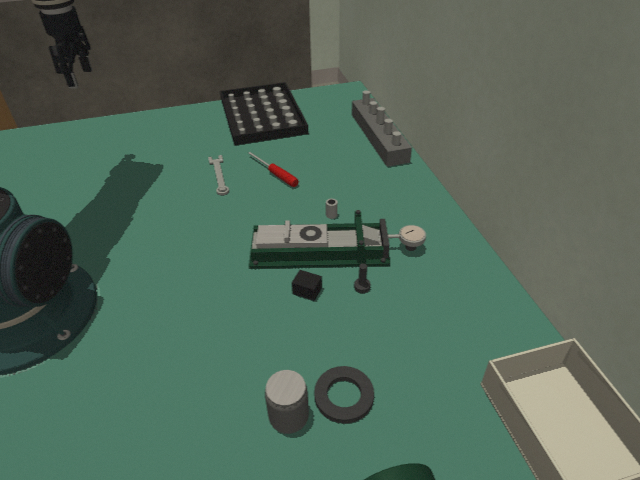

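The side view shows the fixture from about (250,245) to (390,245), with the carrier at its left (−x) end, the bar at x≈361 and the dial at (413,236). The block is at (307,285), the bolt at (362,285) and the socket at (332,208). I'll enlarge both views.

```bash
python3 - <<'E'
import cv2,pickle
a=pickle.load(open('pics/side.pkl','rb'))['frame'][195:300,240:440]
b=pickle.load(open('pics/scene.pkl','rb'))['frame'][195:335,235:395]
cv2.imwrite('pics/side_c.png',cv2.resize(a,None,fx=4,fy=4,interpolation=cv2.INTER_CUBIC))
cv2.imwrite('pics/scene_c.png',cv2.resize(b,None,fx=4,fy=4,interpolation=cv2.INTER_CUBIC))
E
```

```text
(no output)
```

View pics/side_c.png

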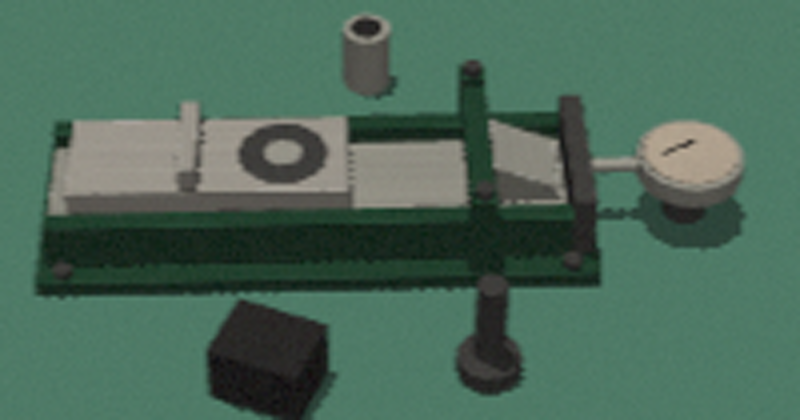

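View pics/scene_c.png

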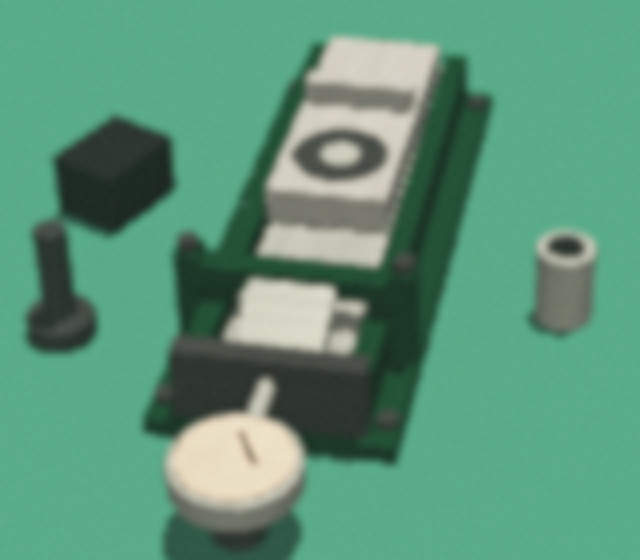

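```bash
cat > h.py <<'E'
import numpy as np,pickle
def ray(d,u,v,z):
    f=240/np.tan(np.radians(d['fov_y'])/2)
    r=np.array(d['rotation']).reshape(3,3)@np.array([(u-d['cx'])/f,(v-d['cy'])/f,1])
    o=np.array(d['xyz']); return o+r*(z-o[2])/r[2]
E
python3 - <<'E'
from h import *
S=pickle.load(open('pics/side.pkl','rb'));C=pickle.load(open('pics/scene.pkl','rb'))
for d,ox,oy,P in((S,240,195,dict(fn=(351,193,.048),ff=(347,117,.048),rn=(66,193,.048),rf=(73,122,.048),ring=(282,152,.048),foot_r=(38,294,0),foot_f=(600,286,0),postn=(487,187,.06),postf=(472,68,.06),stopn=(587,178,.048),stopf=(572,98,.048),bolt=(490,385,0),boltop=(491,285,.062),sock=(367,27,.04),ridge=(189,183,.062),ridgef=(190,103,.062),block=(283,330,.035))),
 (C,235,195,dict(fn=(268,192,.048),ff=(395,198,.048),rn=(333,38,.048),rf=(440,45,.048),ring=(341,154,.048),foot_n=(147,430,0),foot_f=(397,462,0),postn=(188,243,.06),postf=(405,262,.06),sock=(566,247,.04),boltop=(49,228,.062)))):
    for k,(u,v,z) in P.items(): print(k,np.round(ray(d,(u+.5)/4-.5+ox,(v+.5)/4-.5+oy,z),4))
    print()
E
```

```text
Traceback (most recent call last):
  File "h.py", line 4, in ray
    r=np.array(d['rotation']).reshape(3,3)@np.array([(u-d['cx'])/f,(v-d['cy'])/f,1])
      ~~~~~~~~~~~~~~~~~~~~~~~~~~~~~~~^^^^^
ValueError: cannot reshape array of size 4 into shape (3,3)
```

```bash
cat > h.py <<'E'
import numpy as np,pickle
from scipy.spatial.transform import Rotation as R
def rot(q): return R.from_quat(np.array(q),scalar_first=True)
def ray(d,u,v,z):
    f=240/np.tan(np.radians(d['fov_y'])/2)
    r=rot(d['rotation']).apply([(u-d['cx'])/f,(v-d['cy'])/f,1])
    o=np.array(d['xyz']); return o+r*(z-o[2])/r[2]
E
python3 - <<'E'
from h import *
S=pickle.load(open('pics/side.pkl','rb'));C=pickle.load(open('pics/scene.pkl','rb'))
for d,ox,oy,P in((S,240,195,dict(fn=(351,193,.048),ff=(347,117,.048),rn=(66,193,.048),rf=(73,122,.048),ring=(282,152,.048),foot_r=(38,294,0),foot_f=(600,286,0),postn=(487,187,.055),postf=(472,68,.055),stopn=(587,178,.048),stopf=(572,98,.048),bolt=(490,385,0),boltop=(491,285,.062),sock=(367,27,.04),ridge=(189,183,.062),ridgef=(190,103,.062),block=(283,330,.035))),
 (C,235,195,dict(fn=(268,192,.048),ff=(395,198,.048),rn=(333,38,.048),rf=(440,45,.048),ring=(341,154,.048),foot_n=(147,430,0),foot_f=(397,462,0),postn=(188,243,.055),postf=(405,262,.055),sock=(566,247,.04),boltop=(49,228,.062)))):
    for k,(u,v,z) in P.items(): print(k,np.round(ray(d,(u+.5)/4-.5+ox,(v+.5)/4-.5+oy,z)[:2],4))
    print()
E
```

```text
fn [ 0.617  -0.0294]
ff [0.632  0.0301]
rn [0.4738 0.0133]
rf [0.4877 0.069 ]
ring [0.5907 0.0123]
foot_r [ 0.4501 -0.0076]
foot_f [ 0.7372 -0.0867]
postn [ 0.6837 -0.0525]
postf [0.7078 0.0426]
stopn [ 0.7391 -0.0537]
stopf [0.755  0.0101]
bolt [ 0.6584 -0.1366]
boltop [ 0.6596 -0.1273]
sock [0.6681 0.1134]
ridge [ 0.5348 -0.0129]
ridgef [0.5496 0.0498]
block [ 0.5605 -0.1026]

fn [ 0.6229 -0.0209]
ff [0.6336 0.0401]
rn [0.4766 0.0185]
rf [0.4898 0.0761]
ring [0.5926 0.0163]
foot_n [ 0.737  -0.0804]
foot_f [0.7675 0.0298]
postn [ 0.6715 -0.0588]
postf [0.6951 0.0398]
sock [0.6699 0.1178]
boltop [ 0.6636 -0.1226]
```

```bash
python3 -m pendant '[[[0,0,0,-0.033,-0.024,0,0],[0,0,0,-0.066,-0.048,0,0],[0,0,0,-0.099,-0.072,0,0],[0,0,0,-0.132,-0.096,0,0],[0,0,0,-0.165,-0.12,0,0]]]'; python3 -m pendant '[[[0,0,0,-0.033,-0.024,0,0],[0,0,0,-0.066,-0.048,0,0],[0,0,0,-0.099,-0.072,0.01,0],[0,0,0,-0.132,-0.096,0.02,0],[0,0,0,-0.165,-0.12,0.03,0]]]'; cat > st.py <<'E'
from h import *
from rig import sensors
s=sensors.state();M=rot(s['tool_rot']).as_matrix();print(round(s['t'],2),np.round(s['eef_pos'],4),'toolx',np.round(M[:,0],3),'F',np.round(s['contact_force'],1),'w',round(s['grip_width'],4))
E
python3 st.py
```

```text
t: 0.52
eef_pos: [0.2753, 0.3385, 0.2141]
tool_rot: [-0.0, 0.146, 0.989, -0.0]
contact_force: [0.8, 0.2, 0.3]
grip_width: 0.0257
t: 0.93
eef_pos: [0.3983, 0.1765, 0.1841]
tool_rot: [0.0, 0.146, 0.989, 0.0]
contact_force: [0.6, 0.9, 0.2]
grip_width: -0.0001
0.93 [0.3983 0.1765 0.1841] toolx [-0.957  0.289 -0.   ] F [0.6 0.9 0.2] w -0.0001
```

```bash
python3 -m pendant '[[[0,0,-0.026,-0.033,-0.024,0.0,0],[0,0,-0.026,-0.066,-0.048,0.01,0],[0,0,-0.026,-0.099,-0.072,0.02,0],[0,0,-0.026,-0.132,-0.096,0.04,0],[0,0,-0.026,-0.143,-0.103,0.05,0]]]'; python3 -m pendant '[[[0,0,0,0,0,0,0],[0,0,0,0,0,0,0]]]'; python3 st.py; python3 - <<'E'
from rig import cams
import cv2,pickle
for n in('wrist','scene','side'):
    d=cams.get_image(n); pickle.dump(d,open(f'pics/{n}1.pkl','wb')); cv2.imwrite(f'pics/{n}1.png',d['frame'])
    if n=='wrist':print(d['fov_y'],d['xyz'],d['rotation'])
E
```

```text
t: 1.35
eef_pos: [0.5067, 0.0351, 0.1329]
tool_rot: [-0.0, 0.134, 0.991, -0.0]
contact_force: [-0.4, 0.2, -0.9]
grip_width: -0.0004
t: 1.52
eef_pos: [0.5043, 0.0382, 0.1336]
tool_rot: [-0.001, 0.134, 0.991, 0.0]
contact_force: [0.6, 0.4, 0.4]
grip_width: 0.0003
1.52 [0.5043 0.0382 0.1336] toolx [-0.964  0.265  0.002] F [0.6 0.4 0.4] w 0.0003
65.70646984690485 [0.44213408 0.05451935 0.29377578] [0.10247222 0.78896533 0.60075057 0.07830641]
```

View pics/wrist1.png

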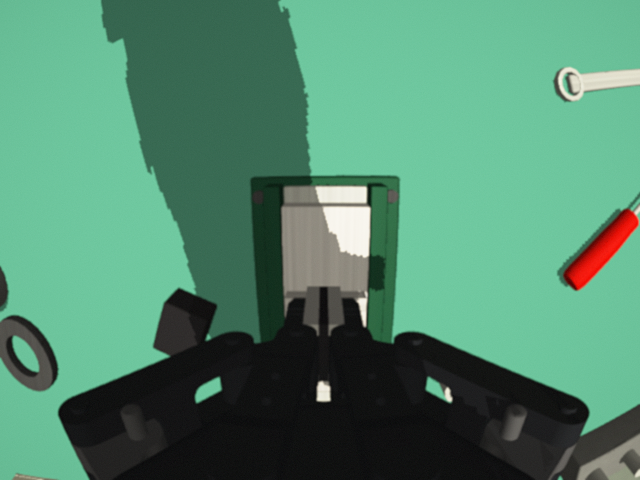

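The wrist view shows the carrier's rear top edge at row 206 (columns 281–370), the foot's rear corners at (251,178) and (399,178), the ridge near row 290, and the closed fingers over the pad.

```bash
python3 - <<'E'
from h import *
d=pickle.load(open('pics/wrist1.pkl','rb'))
f=240/np.tan(np.radians(d['fov_y'])/2)
def fr(u,v,z):
    p=np.array([u-d['cx'],v-d['cy']]);r=np.hypot(*p);t=r/f
    w=rot(d['rotation']).apply([*(np.sin(t)*p/r),np.cos(t)]);o=np.array(d['xyz']);return o+w*(z-o[2])/w[2]
e=np.array([.9646,-.2639]);n=np.array([.2639,.9646])
for k,a in dict(rearL=(281,206,.048),rearR=(370,206,.048),chanL=(282,260,.048),chanR=(370,260,.048),ridgeTopL=(284,288,.062),ridgebotL=(284,297,.062),footL=(251,178,0),footR=(399,178,0),tip=(322,290,.122)).items():
    p=fr(*a)[:2]; print(k,np.round(p,4),'along',np.round(p@e,4),'lat',np.round(p@n,4))
for k,p in dict(tcp=(.5043,.0382),carr_est=(.554,.0245)).items(): print(k,np.round(np.array(p)@e,4),np.round(np.array(p)@n,4))
E
```

```text
rearL [0.4717 0.0171] along 0.4505 lat 0.141
rearR [0.4876 0.0747] along 0.4506 lat 0.2007
chanL [0.5081 0.0067] along 0.4884 lat 0.1406
chanR [0.5244 0.0657] along 0.4885 lat 0.2018
ridgeTopL [0.5236 0.0049] along 0.5037 lat 0.1429
ridgebotL [0.5298 0.0029] along 0.5103 lat 0.1426
footL [ 0.449 -0.007] along 0.435 lat 0.1117
footR [0.4804 0.107 ] along 0.4351 lat 0.23
tip [0.5085 0.0357] along 0.481 lat 0.1686
tcp 0.4764 0.1699
carr_est 0.5279 0.1698
```

```bash
python3 - <<'E'
import cv2,pickle
import numpy as np
a=pickle.load(open('pics/side1.pkl','rb'))['frame'][170:285,240:440]
b=pickle.load(open('pics/wrist1.pkl','rb'))['frame'][165:345,230:420]
A=cv2.resize(a,None,fx=3,fy=3,interpolation=cv2.INTER_CUBIC)
B=cv2.resize(b,None,fx=3,fy=3,interpolation=cv2.INTER_CUBIC)
cv2.imwrite('pics/w1c.png',B)
E
```

```text
(no output)
```

View pics/w1c.png

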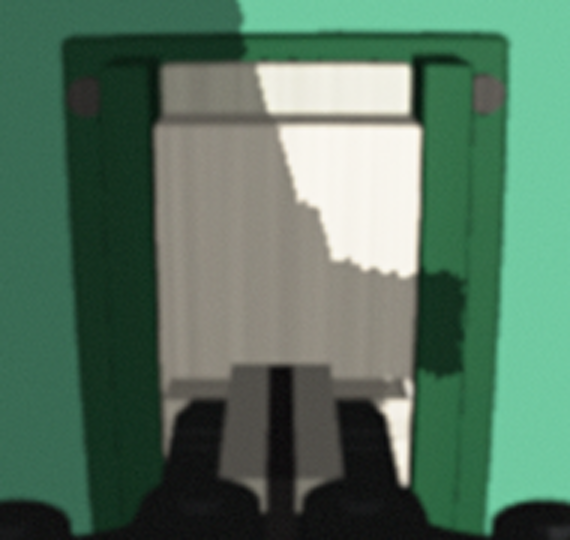

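The carrier is square in the channel and its centre is 1 mm to the left of the tool. The ridge's back face lies 34 mm ahead of the TCP. I'll descend to just above the pad.

```bash
python3 -m pendant '[[[0,0,0,-0.008,0.0005,0.025,0],[0,0,0,-0.017,0.001,0.048,0],[0,0,0,-0.017,0.001,0.062,0],[0,0,0,-0.017,0.001,0.066,0],[0,0,0,-0.017,0.001,0.066,0]]]'; python3 -m pendant '[[[0,0,0,0,0,0.003,0],[0,0,0,0,0,0.006,0],[0,0,0,0,0,0.009,0],[0,0,0,0,0,0.012,0],[0,0,0,0,0,0.012,0]]]';python3 st.py
```

```text
t: 2.08
eef_pos: [0.5206, 0.0359, 0.0683]
tool_rot: [-0.001, 0.132, 0.991, 0.0]
contact_force: [-0.1, -0.2, 1.1]
grip_width: -0.0001
t: 2.5
eef_pos: [0.5213, 0.035, 0.0562]
tool_rot: [-0.0, 0.133, 0.991, -0.0]
contact_force: [-0.1, 0.2, 0.1]
grip_width: 0.0001
2.5 [0.5213 0.035  0.0562] toolx [-0.965  0.264  0.   ] F [-0.1  0.2  0.1] w 0.0001
```

```bash
python3 -m pendant '[[[0,0,0,0,0,0.001,0],[0,0,0,0,0,0.002,0],[0,0,0,0,0,0.003,0],[0,0,0,0,0,0.003,0]]]'; python3 -m pendant '[[[0,0,0,0,0,0.001,0],[0,0,0,0,0,0.002,0],[0,0,0,0,0,0.003,0],[0,0,0,0,0,0.003,0]]]'
```

```text
t: 2.83
eef_pos: [0.5214, 0.035, 0.0533]
tool_rot: [-0.0, 0.133, 0.991, -0.0]
contact_force: [-0.6, -0.1, -0.1]
grip_width: -0.0001
t: 3.17
eef_pos: [0.5213, 0.035, 0.0502]
tool_rot: [-0.0, 0.133, 0.991, 0.0]
contact_force: [0.5, 0.0, -0.7]
grip_width: -0.0002
```

No contact yet at TCP z 0.050, where the tips should already be touching. I'll look before going further.

```bash
python3 - <<'E'
from rig import cams
import cv2,numpy as np
a=cams.get_image('side')['frame'][180:280,240:400];b=cams.get_image('scene')['frame'][150:310,265:365]
A=cv2.resize(a,(760,475),interpolation=cv2.INTER_CUBIC)
cv2.imwrite('pics/s2.png',A);cv2.imwrite('pics/c2.png',cv2.resize(b,None,fx=3,fy=3))
E
```

```text
(no output)
```

View pics/s2.png

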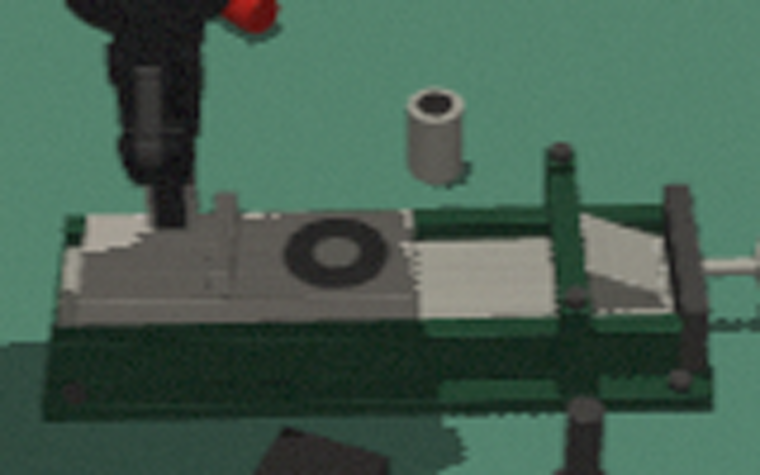

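```bash
python3 - <<'E'
from h import *
d=pickle.load(open('pics/side1.pkl','rb'))
e=np.array([.9646,-.2639]);n=np.array([.2639,.9646])
for nm,(u,v) in dict(tipL=(152,226),tipR=(186,229),padnear=(75,298),ridgebase=(215,290),ridgetopfar=(226,195)).items():
  for z in(.039,.048,.055,.062):
    p=ray(d,(u+.5)/4.75-.5+240,(v+.5)/4.75-.5+180,z)[:2];print(nm,z,np.round([p@e,p@n],4))
E
```

```text
tipL 0.039 [0.4813 0.1981]
tipL 0.048 [0.4827 0.1876]
tipL 0.055 [0.4838 0.1795]
tipL 0.062 [0.4849 0.1713]
tipR 0.039 [0.4971 0.1956]
tipR 0.048 [0.4984 0.1852]
tipR 0.055 [0.4993 0.177 ]
tipR 0.062 [0.5003 0.1689]
padnear 0.039 [0.45   0.1495]
padnear 0.048 [0.4519 0.1396]
padnear 0.055 [0.4533 0.1319]
padnear 0.062 [0.4547 0.1242]
ridgebase 0.039 [0.5125 0.1534]
ridgebase 0.048 [0.5136 0.1434]
ridgebase 0.055 [0.5144 0.1357]
ridgebase 0.062 [0.5152 0.128 ]
ridgetopfar 0.039 [0.5146 0.2196]
ridgetopfar 0.048 [0.5156 0.2089]
ridgetopfar 0.055 [0.5164 0.2005]
ridgetopfar 0.062 [0.5172 0.1921]
```

View pics/c2.png

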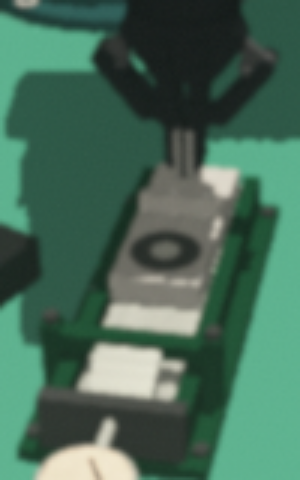

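The tips appear about 10 mm higher than the stated geometry gives: around z 0.06, lateral position correct, 10 mm behind the ridge. I'll keep descending slowly until I feel contact.

```bash
for i in 1; do python3 -m pendant '[[[0,0,0,0,0,0.001,0],[0,0,0,0,0,0.002,0],[0,0,0,0,0,0.003,0],[0,0,0,0,0,0.004,0],[0,0,0,0,0,0.004,0]]]'; done;  python3 -m pendant '[[[0,0,0,0,0,0.001,0],[0,0,0,0,0,0.002,0],[0,0,0,0,0,0.003,0],[0,0,0,0,0,0.003,0]]]'
```

```text
t: 3.68
eef_pos: [0.5213, 0.035, 0.0462]
tool_rot: [-0.0, 0.133, 0.991, -0.0]
contact_force: [-0.7, -0.6, 0.4]
grip_width: -0.0002
t: 4.02
eef_pos: [0.5214, 0.035, 0.0432]
tool_rot: [-0.0, 0.133, 0.991, -0.0]
contact_force: [-0.2, 0.6, 0.1]
grip_width: -0.0001
```

```bash
python3 -m pendant '[[[0,0,0,0,0,0.001,0],[0,0,0,0,0,0.002,0],[0,0,0,0,0,0.003,0],[0,0,0,0,0,0.003,0]]]';  python3 - <<'E'
from rig import cams
import cv2,numpy as np
a=cams.get_image('side')['frame'][180:280,240:400]
cv2.imwrite('pics/s3.png',cv2.resize(a,(760,475),interpolation=cv2.INTER_CUBIC))
E
```

```text
t: 4.35
eef_pos: [0.5213, 0.035, 0.0402]
tool_rot: [-0.0, 0.133, 0.991, 0.0]
contact_force: [0.1, -0.4, -0.1]
grip_width: 0.0002
```

View pics/s3.png

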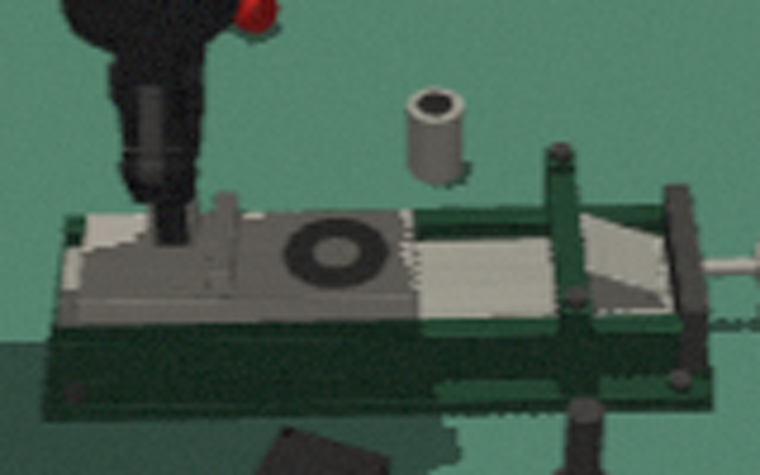

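```bash
python3 -m pendant '[[[0,0,0,0,0,0.001,0],[0,0,0,0,0,0.002,0],[0,0,0,0,0,0.003,0],[0,0,0,0,0,0.004,0],[0,0,0,0,0,0.004,0]]]';  python3 -m pendant '[[[0,0,0,0,0,0.001,0],[0,0,0,0,0,0.002,0],[0,0,0,0,0,0.003,0],[0,0,0,0,0,0.003,0]]]'
```

```text
t: 4.82
eef_pos: [0.5214, 0.035, 0.0362]
tool_rot: [-0.0, 0.133, 0.991, 0.0]
contact_force: [0.2, -0.6, -0.5]
grip_width: 0.0002
t: 5.15
eef_pos: [0.5214, 0.035, 0.0332]
tool_rot: [-0.0, 0.133, 0.991, -0.0]
contact_force: [-0.2, 0.4, -0.2]
grip_width: 0.0001
```

```bash
python3 -m pendant '[[[0,0,0,0,0,0.001,0],[0,0,0,0,0,0.002,0],[0,0,0,0,0,0.003,0],[0,0,0,0,0,0.003,0]]]';  python3 -m pendant '[[[0,0,0,0,0,0.001,0],[0,0,0,0,0,0.002,0],[0,0,0,0,0,0.002,0]]]'
```

```text
t: 5.48
eef_pos: [0.5215, 0.035, 0.0305]
tool_rot: [0.0, 0.133, 0.991, -0.0]
contact_force: [-1.9, 1.0, 4.8]
grip_width: -0.0001
t: 5.73
eef_pos: [0.5215, 0.035, 0.0286]
tool_rot: [0.0, 0.133, 0.991, 0.0]
contact_force: [-1.5, -0.6, 6.1]
grip_width: 0.0002
```

Contact came at TCP z≈0.031 (about 5 N), so the bed bottoms at TCP z≈0.021. I'll press to about 30 N.

```bash
python3 -m pendant '[[[0,0,0,0,0,0.001,0],[0,0,0,0,0,0.002,0],[0,0,0,0,0,0.003,0],[0,0,0,0,0,0.004,0],[0,0,0,0,0,0.004,0]]]';  python3 -m pendant '[[[0,0,0,0,0,0.001,0],[0,0,0,0,0,0.002,0],[0,0,0,0,0,0.003,0],[0,0,0,0,0,0.003,0]]]'
```

```text
t: 6.15
eef_pos: [0.5215, 0.035, 0.0248]
tool_rot: [0.0, 0.133, 0.991, 0.0]
contact_force: [-3.2, 0.5, 10.8]
grip_width: -0.0003
t: 6.48
eef_pos: [0.5215, 0.035, 0.0219]
tool_rot: [0.0, 0.133, 0.991, 0.0]
contact_force: [-3.5, 0.2, 11.8]
grip_width: -0.0004
```

```bash
python3 -m pendant '[[[0,0,0,0,0,0.0005,0],[0,0,0,0,0,0.001,0],[0,0,0,0,0,0.001,0]]]';  python3 -m pendant '[[[0,0,0,0,0,0.0005,0],[0,0,0,0,0,0.001,0],[0,0,0,0,0,0.001,0]]]'
```

```text
t: 6.73
eef_pos: [0.5215, 0.035, 0.021]
tool_rot: [0.0, 0.133, 0.991, 0.0]
contact_force: [-3.8, 0.6, 13.6]
grip_width: -0.0001
t: 6.98
eef_pos: [0.5215, 0.035, 0.0207]
tool_rot: [0.001, 0.133, 0.991, -0.0]
contact_force: [-8.7, 0.4, 26.1]
grip_width: 0.0003
```

The bed is bottomed at 26 N. I'll press slightly harder and start sliding.

```bash
python3 -m pendant '[[[0,0,0,0,0,0.0006,0],[0,0,0,-0.001,0,0.0006,0],[0,0,0,-0.003,0,0.0006,0],[0,0,0,-0.005,0,0.0006,0]]]';  python3 -m pendant '[[[0,0,0,-0.002,0,0,0],[0,0,0,-0.004,0,0,0],[0,0,0,-0.006,0,0,0],[0,0,0,-0.008,0,0,0],[0,0,0,-0.010,0,0,0]]]'
```

```text
t: 7.32
eef_pos: [0.5218, 0.035, 0.0203]
tool_rot: [-0.003, 0.133, 0.991, 0.001]
contact_force: [-43.6, 10.9, 69.6]
grip_width: -0.0001
t: 7.73
eef_pos: [0.5309, 0.0327, 0.0204]
tool_rot: [-0.004, 0.132, 0.991, 0.001]
contact_force: [-38.1, 11.0, 62.5]
grip_width: -0.0001
```

Normal force rose to 60–70 N, so I'll ease off a little while continuing.

```bash
python3 -m pendant '[[[0,0,0,-0.002,0,-0.0003,0],[0,0,0,-0.004,0,-0.0006,0],[0,0,0,-0.006,0,-0.0006,0],[0,0,0,-0.008,0,-0.0006,0]]]'; python3 st.py
```

```text
t: 8.07
eef_pos: [0.54, 0.0302, 0.0206]
tool_rot: [-0.003, 0.133, 0.991, 0.001]
contact_force: [-29.6, 7.6, 47.1]
grip_width: 0.0
8.07 [0.54   0.0302 0.0206] toolx [-0.965  0.263  0.005] F [-29.6   7.6  47.1] w 0.0
```

```bash
python3 -m pendant '[[[0,0,0,-0.003,0,0,0],[0,0,0,-0.006,0,0,0],[0,0,0,-0.009,0,0,0],[0,0,0,-0.012,0,0,0],[0,0,0,-0.015,0,0,0]]]'; python3 -m pendant '[[[0,0,0,-0.003,0,0,0],[0,0,0,-0.006,0,0,0],[0,0,0,-0.009,0,0,0],[0,0,0,-0.012,0,0,0]]]'; python3 - <<'E'
from rig import cams
import cv2,pickle
d=cams.get_image('side');pickle.dump(d,open('pics/side4.pkl','wb'))
a=d['frame'][180:280,240:400]
cv2.imwrite('pics/s4.png',cv2.resize(a,(760,475),interpolation=cv2.INTER_CUBIC))
E
```

```text
t: 8.48
eef_pos: [0.5546, 0.0262, 0.0206]
tool_rot: [-0.003, 0.133, 0.991, 0.001]
contact_force: [-28.1, 7.4, 44.8]
grip_width: 0.0
t: 8.82
eef_pos: [0.5664, 0.023, 0.0207]
tool_rot: [-0.002, 0.133, 0.991, 0.001]
contact_force: [-26.4, 7.9, 43.2]
grip_width: 0.0
```

View pics/s4.png

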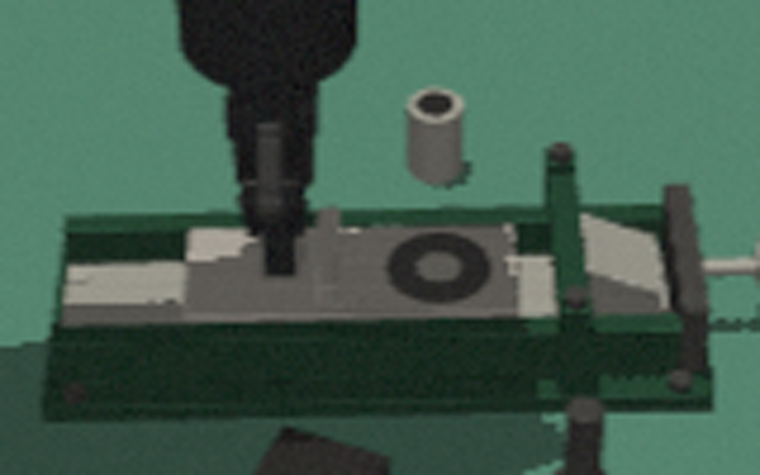

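The carrier travels with the fingers (front edge at column 518, about 45 mm moved). It's sunk, and clears the bar. About 67 mm remain. Continuing.

```bash
python3 -m pendant '[[[0,0,0,-0.003,0,0,0],[0,0,0,-0.006,0,0,0],[0,0,0,-0.009,0,0,0],[0,0,0,-0.012,0,0,0],[0,0,0,-0.015,0,0,0]]]'; python3 -m pendant '[[[0,0,0,-0.003,0,0,0],[0,0,0,-0.006,0,0,0],[0,0,0,-0.009,0,0,0],[0,0,0,-0.012,0,0,0],[0,0,0,-0.015,0,0,0]]]'; python3 -m pendant '[[[0,0,0,-0.003,0,0,0],[0,0,0,-0.006,0,0,0],[0,0,0,-0.009,0,0,0],[0,0,0,-0.012,0,0,0],[0,0,0,-0.015,0,0,0]]]'
```

```text
t: 9.28
eef_pos: [0.5811, 0.019, 0.0207]
tool_rot: [-0.002, 0.133, 0.991, 0.001]
contact_force: [-25.6, 7.4, 40.7]
grip_width: -0.0
t: 9.7
eef_pos: [0.5958, 0.015, 0.0207]
tool_rot: [-0.002, 0.133, 0.991, 0.001]
contact_force: [-23.3, 7.0, 38.3]
grip_width: -0.0004
t: 10.12
eef_pos: [0.6105, 0.011, 0.0208]
tool_rot: [-0.002, 0.133, 0.991, 0.001]
contact_force: [-23.0, 6.0, 36.6]
grip_width: 0.0
```

```bash
python3 -m pendant '[[[0,0,0,-0.002,0,0.0002,0],[0,0,0,-0.004,0,0.0003,0],[0,0,0,-0.006,0,0.0003,0],[0,0,0,-0.008,0,0.0003,0],[0,0,0,-0.01,0,0.0003,0]]]'; python3 -m pendant '[[[0,0,0,-0.002,0,0,0],[0,0,0,-0.004,0,0,0],[0,0,0,-0.006,0,0,0]]]'
```

```text
t: 10.53
eef_pos: [0.6197, 0.0085, 0.0207]
tool_rot: [-0.002, 0.133, 0.991, 0.001]
contact_force: [-29.9, 8.6, 44.5]
grip_width: -0.0001
t: 10.78
eef_pos: [0.6247, 0.0072, 0.0207]
tool_rot: [-0.003, 0.133, 0.991, 0.001]
contact_force: [-30.9, 9.1, 45.4]
grip_width: -0.0002
```

```bash
python3 -m pendant '[[[0,0,0,-0.0015,0,0,0],[0,0,0,-0.003,0,0,0],[0,0,0,-0.003,0,0,0]]]';python3 -m pendant '[[[0,0,0,-0.0015,0,0,0],[0,0,0,-0.003,0,0,0],[0,0,0,-0.003,0,0,0]]]'; python3 -c "
from rig import cams
import cv2,pickle
d=cams.get_image('side');pickle.dump(d,open('pics/side5.pkl','wb'))
cv2.imwrite('pics/s5.png',cv2.resize(d['frame'][180:280,260:420],(760,475),interpolation=cv2.INTER_CUBIC))"
```

```text
t: 11.03
eef_pos: [0.6279, 0.0063, 0.0207]
tool_rot: [-0.003, 0.133, 0.991, 0.001]
contact_force: [-29.1, 7.6, 42.5]
grip_width: -0.0001
t: 11.28
eef_pos: [0.6309, 0.0055, 0.0207]
tool_rot: [-0.002, 0.133, 0.991, 0.001]
contact_force: [-28.2, 7.4, 42.4]
grip_width: 0.0001
```

View pics/s5.png

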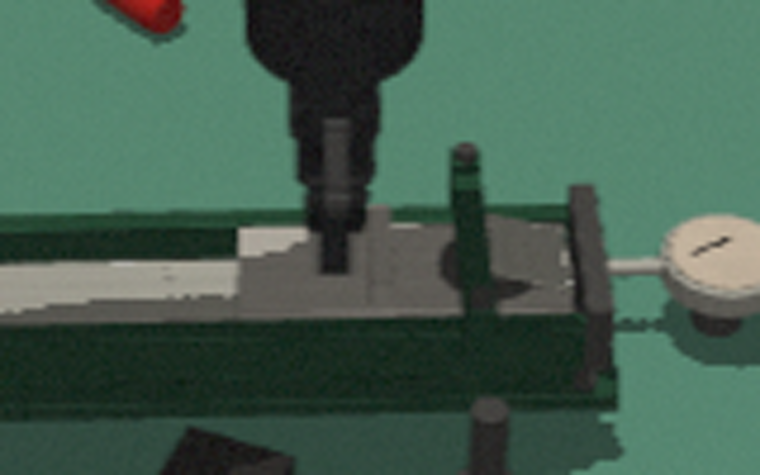

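```bash
python3 -m pendant '[[[0,0,0,-0.0015,0,0,0],[0,0,0,-0.003,0,0,0],[0,0,0,-0.003,0,0,0]]]';python3 -m pendant '[[[0,0,0,-0.001,0,0,0],[0,0,0,-0.002,0,0,0],[0,0,0,-0.002,0,0,0]]]'
```

```text
t: 11.58
eef_pos: [0.634, 0.0046, 0.0207]
tool_rot: [-0.002, 0.133, 0.991, 0.001]
contact_force: [-27.5, 6.6, 42.2]
grip_width: -0.0002
t: 11.83
eef_pos: [0.6379, 0.0036, 0.0207]
tool_rot: [-0.001, 0.133, 0.991, 0.0]
contact_force: [-17.2, 5.1, 32.0]
grip_width: -0.0003
```

```bash
python3 -m pendant '[[[0,0,0,-0.001,0,0,0],[0,0,0,-0.002,0,0.0002,0],[0,0,0,-0.002,0,0.0002,0]]]';python3 -m pendant '[[[0,0,0,-0.001,0,0,0],[0,0,0,-0.002,0,0,0],[0,0,0,-0.002,0,0,0]]]'; python3 -m pendant '[[[0,0,0,-0.001,0,0,0],[0,0,0,-0.002,0,0,0],[0,0,0,-0.002,0,0,0]]]'
```

```text
t: 12.08
eef_pos: [0.638, 0.0035, 0.0207]
tool_rot: [-0.002, 0.133, 0.991, 0.001]
contact_force: [-27.8, 6.9, 43.7]
grip_width: -0.0002
t: 12.33
eef_pos: [0.6401, 0.003, 0.0207]
tool_rot: [-0.002, 0.133, 0.991, 0.001]
contact_force: [-27.3, 6.7, 42.7]
grip_width: -0.0002
t: 12.58
eef_pos: [0.6401, 0.003, 0.0207]
tool_rot: [-0.004, 0.133, 0.991, 0.001]
contact_force: [-37.6, 10.0, 50.6]
grip_width: 0.0
```

```bash
python3 -m pendant '[[[0,0,0,-0.001,0,0,0],[0,0,0,-0.002,0,0,0],[0,0,0,-0.002,0,0,0]]]'; python3 -c "
from rig import cams
import cv2,pickle
d=cams.get_image('side');pickle.dump(d,open('pics/side6.pkl','wb'))
cv2.imwrite('pics/s6.png',cv2.resize(d['frame'][195:265,300:410],(770,490),interpolation=cv2.INTER_CUBIC))"
```

```text
t: 12.83
eef_pos: [0.6401, 0.003, 0.0207]
tool_rot: [-0.005, 0.132, 0.991, 0.001]
contact_force: [-48.6, 11.7, 59.2]
grip_width: 0.0001
```

View pics/s6.png

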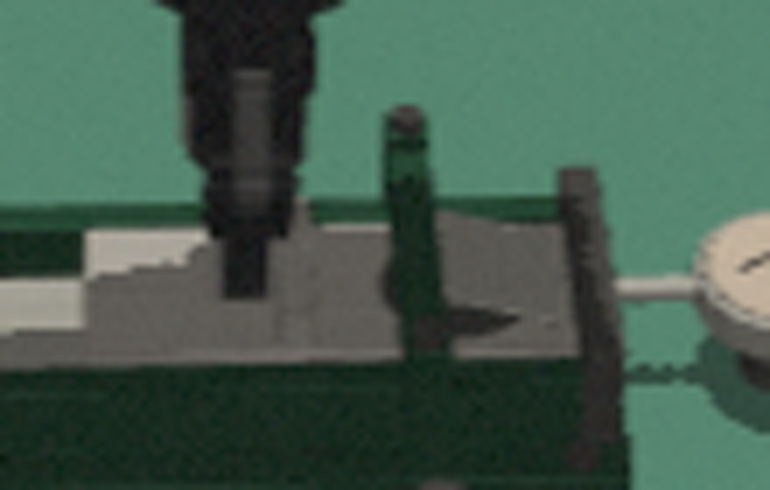

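The carrier's front edge (column 580) now meets the stop. The TCP has stopped advancing while the push rises to 50 N, so the carrier is home. I'll relax the forward bias partly, staying forward, and lift off straight up.

```bash
python3 -m pendant '[[[0,0,0,0.001,0,0,0],[0,0,0,0.002,0,-0.0005,0],[0,0,0,0.002,0,-0.001,0],[0,0,0,0.002,0,-0.002,0],[0,0,0,0.002,0,-0.003,0]]]'; python3 -m pendant '[[[0,0,0,0,0,-0.001,0],[0,0,0,0,0,-0.002,0],[0,0,0,0,0,-0.003,0],[0,0,0,0,0,-0.004,0],[0,0,0,0,0,-0.005,0]]]';python3 -m pendant '[[[0,0,0,0,0,-0.002,0],[0,0,0,0,0,-0.006,0],[0,0,0,0,0,-0.015,0],[0,0,0,0,0,-0.03,0],[0,0,0,0,0,-0.05,0]]]';python3 -m pendant '[[[0,0,0,0.02,0,-0.03,0],[0,0,0,0.05,0,-0.06,0],[0,0,0,0.08,0,-0.08,0],[0,0,0,0.1,0,-0.09,0],[0,0,0,0.1,0,-0.09,0]]]'; python3 -c "
from rig import cams
import cv2,pickle
d=cams.get_image('side');pickle.dump(d,open('pics/side7.pkl','wb'))
cv2.imwrite('pics/s7.png',cv2.resize(d['frame'][180:300,240:440],(800,480),interpolation=cv2.INTER_CUBIC))"
```

```text
t: 13.3
eef_pos: [0.64, 0.0025, 0.021]
tool_rot: [-0.004, 0.133, 0.991, 0.0]
contact_force: [-20.5, 4.2, 3.0]
grip_width: 0.0
t: 13.72
eef_pos: [0.6404, 0.0022, 0.0248]
tool_rot: [-0.005, 0.133, 0.991, 0.0]
contact_force: [-13.8, 4.0, -5.3]
grip_width: 0.0001
t: 14.13
eef_pos: [0.6439, 0.0014, 0.0761]
tool_rot: [-0.001, 0.133, 0.991, -0.0]
contact_force: [-0.2, -0.1, 0.8]
grip_width: 0.0001
t: 14.55
eef_pos: [0.5463, 0.0285, 0.1698]
tool_rot: [0.001, 0.133, 0.991, 0.0]
contact_force: [-0.1, -0.7, 0.8]
grip_width: -0.0002
```

Picture limit reached, so I'll check numerically: the carrier's rear edge and the stop's position along the channel, and whether the surroundings have changed.

```bash
python3 - <<'E'
from h import *
import cv2
L=lambda n:pickle.load(open(f'pics/{n}.pkl','rb'))
e=np.array([.9646,-.2639]);n=np.array([.2639,.9646])
def prof(d,z,lat,al):
    f=240/np.tan(np.radians(d['fov_y'])/2);out=[]
    for a in al:
        p=np.array([*(a*e+lat*n),z]);c=rot(d['rotation']).inv().apply(p-np.array(d['xyz']))
        out.append((d['cx']+f*c[0]/c[2],d['cy']+f*c[1]/c[2]))
    m=np.float32(out)[None]
    g=cv2.GaussianBlur(d['frame'],(0,0),.6).astype(np.float32)
    return cv2.remap(g,m[...,0],m[...,1],cv2.INTER_LINEAR)[0]
al=np.arange(.45,.74,.004)
for nm,z in(('side',.048),('side6',.038),('side7',.043)):
  for lat in (.155,.185):
    g=prof(L(nm),z,lat,al).mean(1);gr=np.abs(np.diff(g));k=np.argsort(-gr)[:9]
    print(nm,lat,sorted([(round(al[i]+.002,3),int(g[i+1]-g[i])) for i in k]))
a,b=L('side')['frame'].astype(int),L('side7')['frame'].astype(int)
for k,(u0,v0,u1,v1) in dict(socket=(322,194,342,222),bolt=(352,263,374,294),block=(288,268,326,302),wrench=(205,150,232,197),driver=(245,148,300,190),grease=(262,368,312,435),flange=(310,362,378,425),stop_dial=(380,215,430,262),bartop=(354,208,364,245)).items():
    print(k,np.abs(a-b)[v0:v1,u0:u1].mean().round(1))
E
```

```text
side 0.155 [(np.float64(0.524), 35), (np.float64(0.544), -40), (np.float64(0.548), -38), (np.float64(0.588), 46), (np.float64(0.664), -72), (np.float64(0.676), 37), (np.float64(0.68), 39), (np.float64(0.716), -51), (np.float64(0.732), 43)]
side 0.185 [(np.float64(0.452), 65), (np.float64(0.52), -31), (np.float64(0.552), -38), (np.float64(0.58), 30), (np.float64(0.584), 32), (np.float64(0.6), -60), (np.float64(0.604), -43), (np.float64(0.676), 43), (np.float64(0.68), 35)]
side6 0.155 [(np.float64(0.568), -39), (np.float64(0.572), -19), (np.float64(0.664), -37), (np.float64(0.696), 17), (np.float64(0.716), -21), (np.float64(0.72), -27), (np.float64(0.728), 24), (np.float64(0.732), 26), (np.float64(0.736), 12)]
side6 0.185 [(np.float64(0.568), 80), (np.float64(0.572), 41), (np.float64(0.6), -36), (np.float64(0.604), -28), (np.float64(0.612), -38), (np.float64(0.628), 31), (np.float64(0.664), -37), (np.float64(0.68), 34), (np.float64(0.732), 28)]
side7 0.155 [(np.float64(0.532), -15), (np.float64(0.536), -35), (np.float64(0.64), 44), (np.float64(0.66), -37), (np.float64(0.664), -62), (np.float64(0.68), 16), (np.float64(0.716), -39), (np.float64(0.72), -25), (np.float64(0.732), 20)]
side7 0.185 [(np.float64(0.568), 75), (np.float64(0.584), -23), (np.float64(0.64), 49), (np.float64(0.664), -78), (np.float64(0.676), 31), (np.float64(0.68), 56), (np.float64(0.716), -48), (np.float64(0.72), -36), (np.float64(0.732), 27)]
socket 5.8
bolt 6.2
block 13.9
wrench 6.4
driver 17.9
grease 6.0
flange 4.9
stop_dial 6.8
bartop 10.0
```

```bash
python3 - <<'E'
from h import *
from rig import cams
import cv2
a=pickle.load(open('pics/scene.pkl','rb'))['frame'];b=cams.get_image('scene')['frame']
s0=pickle.load(open('pics/side.pkl','rb'))['frame'];s1=cams.get_image('side')['frame']
def sh(a,b,u0,v0,u1,v1):
    m=8;r=cv2.matchTemplate(b[v0-m:v1+m,u0-m:u1+m],a[v0:v1,u0:u1],cv2.TM_CCOEFF_NORMED);_,q,_,p=cv2.minMaxLoc(r);return p[0]-m,p[1]-m,round(q,3)
for k,x in dict(driver=(432,215,512,255),block=(246,222,282,254),bolt=(238,247,262,285),socket=(364,248,388,282),wrench=(422,195,506,212)).items(): print(k,sh(a,b,*x))
for k,x in dict(block=(288,268,326,302),driver=(262,160,300,190),bolt=(352,263,374,294)).items(): print('side',k,sh(s0,s1,*x))
for k,x in dict(rearend=(275,215,300,250),ridge=(335,215,350,250)).items(): print(k,sh(pickle.load(open('pics/side7.pkl','rb'))['frame'],s1,*x))
E
python3 st.py
```

```text
driver (0, 0, 1.0)
block (1, 0, 0.812)
bolt (0, 0, 0.992)
socket (0, 0, 0.999)
wrench (0, 0, 0.999)
side block (0, 0, 0.828)
side driver (0, 0, 0.598)
side bolt (0, 0, 0.923)
rearend (1, 0, 0.989)
ridge (1, 0, 0.953)
14.7 [0.5488 0.0275 0.1668] toolx [-0.965  0.264 -0.   ] F [ 1.2 -0.1  0. ] w -0.0002
```

Bystanders are unmoved. Before handing in I'll check whether the 1 px shift at the carrier is a moving shadow or real motion.

```bash
python3 -m pendant '[[[0,0,0,0.0,0,-0.02,0],[0,0,0,0.03,0,-0.05,0],[0,0,0,0.06,0,-0.08,0],[0,0,0,0.09,0,-0.1,0],[0,0,0,0.09,0,-0.1,0]]]'; python3 -m pendant '[[[0,0,0,0,0,0,0],[0,0,0,0,0,0,0],[0,0,0,0,0,0,0]]]' ;python3 - <<'E'
from h import *
from rig import cams
import cv2
e=np.array([.9646,-.2639]);n=np.array([.2639,.9646])
def prof(d,z,lat,al):
    f=240/np.tan(np.radians(d['fov_y'])/2)
    c=rot(d['rotation']).inv().apply(np.array([[*(a*e+lat*n),z] for a in al])-np.array(d['xyz']))
    m=np.float32(np.c_[d['cx']+f*c[:,0]/c[:,2],d['cy']+f*c[:,1]/c[:,2]])[None]
    return cv2.remap(cv2.GaussianBlur(d['frame'],(0,0),.6).astype(np.float32),m[...,0],m[...,1],cv2.INTER_LINEAR)[0].mean(1)
al=np.arange(.554,.584,.002)
D=cams.get_image('side')
for nm,d in(('side6',pickle.load(open('pics/side6.pkl','rb'))),('side7',pickle.load(open('pics/side7.pkl','rb'))),('now',D)):
  for lat in(.175,.185,.195): print(nm,lat,prof(d,.043,lat,al).astype(int))
# front region between bar and stop, now, across lateral for heights
al=np.arange(.69,.73,.003)
for lat in(.15,.185,.19): print('front',lat,prof(D,.043,lat,al).astype(int))
E
```

```text
t: 15.12
eef_pos: [0.4598, 0.0521, 0.2704]
tool_rot: [0.002, 0.133, 0.991, 0.0]
contact_force: [0.7, 0.2, 1.2]
grip_width: -0.0003
t: 15.37
eef_pos: [0.4624, 0.0511, 0.2656]
tool_rot: [-0.001, 0.133, 0.991, -0.0]
contact_force: [-0.2, -0.1, -0.0]
grip_width: 0.0002
side6 0.175 [ 35  34  34  35  35  35  39  60 114 149 159 161 161 161 158]
side6 0.185 [ 32  31  30  31  31  30  36  57 114 150 160 162 162 162 162]
side6 0.195 [52 52 52 52 51 51 51 50 54 58 62 62 62 61 60]
side7 0.175 [53 52 51 50 54 65 74 78 83 85 87 88 87 88 88]
side7 0.185 [ 30  30  31  31  30  32  42  82 118 135 139 141 141 142 141]
side7 0.195 [ 31  31  30  32  37  46  58  83 112 126 131 131 129 126 123]
now 0.175 [ 80  78  79  76  75  74  80 107 136 151 154 154 154 154 155]
now 0.185 [ 30  30  29  30  31  33  47  90 128 148 153 153 152 152 152]
now 0.195 [ 49  49  49  49  49  50  57  81 108 123 127 128 126 122 119]
front 0.15 [ 48  52  61  85  98  97 101 103 118 118  75  62  65  66]
front 0.185 [143 145 144 146 147 146 145 146 144 115  64  63  64  66]
front 0.19 [141 144 144 144 146 148 147 147 149 126  72  63  63  67]
```

```bash
python3 -c "
from rig import ctrl;print(ctrl.hand_in())"
```

```text
the job is handed in; nothing more can be done
None
```

I pressed the carrier down with the closed fingertips until the bed bottomed out. I kept it pressed (about 32–70 N) while sliding it about 118 mm under the bar and leaf to the end stop. Then I lifted straight off, moved clear and handed in at about 15.4 s.

**Last checks**
- **Home:** the tool stopped advancing while the push on it rose to about 50 N. The rear edge stayed at the same place along the channel, within about 1 mm, before and after release. The carrier's top now runs right up to the stop face.
- **Held down:** after release the carrier's top fits a height of about 43 mm, as expected when it rises against the bar.
- **Clear:** the robot touches nothing and the force reading is about zero.
- **Surroundings:** template matching showed no shift of the bolt, socket, wrench or screwdriver. The block matched less well: a 1 px shift in one view and none in the other, which I put down to arm shadow. The grease can and flange only got a rough brightness comparison and looked unchanged.

**What disagreed**
- Contact came with the TCP about 28 mm lower than the stated fingertip length implies.
- On release the tool briefly read about −5 N vertically, probably the fingers rubbing the ridge. The carrier ended under the bar at the expected height.
- A 1 px shift of the carrier between two late pictures was not borne out by the finer profile check, so I take it as shadow.
- The picture-viewing limit was reached, so the checks after release were numeric only.

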